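# Free the photometer's cuvette rotor and hold the index pin out

### The job

The cuvette rotor of the bench photometer is to be changed. Turn its three black wing knobs anticlockwise to their end stops, so that each white pointer meets the green dot; the sprung index pin must stay in until all three are undone, because it keeps the rotor from turning meanwhile. Then pull the red index-pin knob straight out as far as it goes and finish holding it there, still gripped, so that a colleague can lift the rotor off; leave the rotor at its angle and the things around the instrument where they are.

Things in the scene. Friction and masses are not known exactly. Their poses are not given: they have to be found in the camera images.
- photometer: White bench instrument, 230 x 200 mm, housing top 46 mm up, fixed to the worktop, a bare aluminium rotor disc on it. Origin on the worktop under the rotor axis. Its x axis points to its rear (grey read head, 97 to 131 mm behind the rotor axis, top at z = 72 mm), its y axis to its left; the index plunger is on its right side (-y)
- rotor_top (a point): Centre of the rotor disc's top face, 66 mm above the worktop, axes as the photometer's. The disc's radius is 84 mm, its hub cap reaches z = 73 mm. Three wing knobs stand on it 48 mm from its axis, at 90 (left), 210 (front) and 330 (back) degrees from x towards y. Mind the wall shelf 590 mm over the back left of the worktop: its front edge runs from x 0.49, y 0.47 to x 0.65, y -0.13 (m)
- rotor (a joint): Turning angle of the rotor disc in rad, 0 at the start, positive anticlockwise from above. Turns easily once the index pin is out
- hub_knob_left (a joint): Left wing knob, rad: 0 = clamped (wing along the rotor's circumference, white pointer at the red dot), 1.571 = undone, at its end stop (wing along the rotor's radius, white pointer at the green dot, towards the rotor axis). Grows anticlockwise from above; starts from 0 to 0.3. 0.12 N m of friction holds it where it is left; it does not rise
- hub_knob_front (a joint): Front wing knob, same as the left one
- hub_knob_back (a joint): Back wing knob, same as the left one
- hub_knob_left_grip (a point): Point to grip on the left knob: on its vertical axis, 95 mm above the worktop, 11 mm under the top of the black wing. The wing is 35 mm long (along the point's own x axis, which turns with the knob; the pointer is at +x), 12 mm thick (point y) and 27 mm high (z = 79 to 106 mm above the worktop)
- hub_knob_front_grip (a point): The same point on the front knob
- hub_knob_back_grip (a point): The same point on the back knob
- index_pin (a joint): Travel of the sprung index pin in m: 0 = seated, its 8 mm tip 7 mm deep in a hole in the rotor's rim; 0.012 = pulled fully out, at its end stop. Grows along the photometer's -y axis. The spring pulls back with 6 N at 0 and 12 N at 0.012; let go, the pin snaps back by itself
- pull_knob: Red round pull knob of the index pin, 25 mm in diameter (27 mm at the outer rim) and 24.5 mm long, its axis level along the photometer's y axis. Origin in the knob's axis at half its length, 58 mm above the worktop; axes as the photometer's. Its inner end is 18 mm clear of the housing's side; between them is only the 16 mm guide sleeve. It moves with the pin
- cuvette_0: Clear plastic cuvette lying loose left of the instrument, 13 x 45 x 12 mm; origin under its centre
- cuvette_1: Second such cuvette
- lens_can: Black round can, 35 mm in diameter, 50 mm high, loose, left of the instrument; origin under its centre
- drop_bottle_b: Brown dropper bottle with a black cap, 38 mm in diameter, 88 mm high, loose, behind the instrument; origin under its centre

How it is judged:
On the way, in this order (a step that is already met when the one before it is completed fails the run):
1. all three wing knobs turned to their end stops, the index pin still seated (value of joint each of hub_knob_left, hub_knob_front, hub_knob_back above 1.45 rad and value of joint index_pin below 0.003 m), for 0.2 s.
2. index pin pulled fully out by the gripper (value of joint index_pin above 0.0105 m and contact force between the fingers and pull_knob above 3 N), for 0.2 s.
At the end, for the whole second after the job is handed in: The gripper still holds the red knob (contact force over 3 N) with the index pin at least 10.5 of its 12 mm out; all three wing knobs within 7 degrees of their end stops; the rotor within 4 degrees of its angle at the start (all of step 2 and value of joint each of hub_knob_left, hub_knob_front, hub_knob_back above 1.45 rad and value of joint rotor between -0.07 and 0.07 rad); the arm keeps its last pose, push and grip.
It fails at once if index pin pulled out of the rotor before all three wing knobs are undone (value of joint index_pin above 0.005 m and value of joint any of hub_knob_left, hub_knob_front, hub_knob_back below 1.4 rad).
It fails at once if rotor turned by more than 6 degrees (value of joint rotor above 0.105 rad or value of joint rotor below -0.105 rad).
It fails at once if a cuvette, the can or the bottle moved by more than 20 mm (distance of any of cuvette_0, cuvette_1, lens_can, drop_bottle_b from where it was at the start of the episode above 0.02 m).
It also fails if it takes over 69 s, if anything falls off the work surface, if the arm or the gripper's body presses on something with over 40 N, if the wrist force passes 120 N, or if a joint passes its speed limit or range.

### The arm

A 6-joint arm with a two-finger parallel gripper is mounted at the origin on a cart in front of the work surface, level with it; the furniture and walls round the work are solid. World frame = base frame: x ahead of the robot, y to its left, z up, the work surface at z = 0. Lengths are in m, angles in rad, forces in N, time in s.
With the tool pointing down it reaches from about 0.375 to 0.9 m from the base axis. Payload 3.1 kg.
Tool frame: the origin (TCP) lies midway between the tips of the shut fingers; the grasp point (between the pads) lies 19 mm behind it (manip.grip_depth is the distance from the TCP to the grasp point, in m); z points along the fingers, y is the line along which they close (so a half turn about z gives the same grasp; the last joint's range is limited). The gripper opens to 85 mm and grips with 20 to 120 N. Pads are 22 mm wide; open, the fingers measure 114 mm over their backs; the gripper's body (76 mm by 85 mm) begins 54 mm behind the grasp point. The pads swing forward as they close: fully open they stand 13 mm farther back than shut.
Start: joints at [1.046, 0.527, 1.433, -0, 1.181, -0.178], TCP at [0.212, 0.588, 0.231] pointing down, gripper open.
Joint ranges: [-3.08, 3.08], [-0.75, 2.2], [0.22, 2.44], [-1.43, 4.57], [0, 2.65], [-2.85, 2.85]. Speed limits (rad/s): [2.79, 2.79, 3.14, 3.14, 3.14, 3.14].

### API

Orientations are given as a unit quaternion [x, y, z, w].
In Python, from station import telemetry, snapshot, manip gives the robot as it stands. The module is installed in compiled form; this text tells all that it offers.
- The arm moves only by the shell command python3 -m crank 'ROWS' [OPENING] [FORCE]. ROWS is text: rows parted by semicolons, each of 6 numbers parted by spaces: the shift along the tool's x, y, z as a fraction of full scale, then the turn, a rotation vector about the tool's x, y, z as a fraction of full scale. A call has exactly 5 rows; each row shifts and turns the commanded pose from where the row before left it, along the tool's axes as they then stand; what a row does not reach is not made up. Full scale, the value 1, is 4 cm for a shift and 90 degrees for a turn. A row lasts 1/10 s, in which the tool goes at most 50 mm and 8.59 degrees, less where a joint would pass 70% of its speed; a pose out of reach is approached as far as the arm can. A call with a number of a shift or a turn outside -1 to 1 is refused whole. A call with a gripper value outside its range is refused whole. OPENING is the opening, from -1 (shut) to 1 (fully open), set as the call begins (- or left out, the last holds). The fingers move at their own pace and stop on an object; FORCE is the grip in N (left out, the last holds). Time passes only in rows, so rows that do not move let the fingers close, or fill a call up. It gives the time, the measured TCP pose, the force, the opening and the grip force at its end, in the units of the state.
- telemetry.sense(): the state, without advancing time (a new reading comes with each control period).
- snapshot(name): name is "scene" or "top"; returns a dict with "image" (400x640x3 uint8, red, green, blue), "depth" (400x640 float32, m along the optical axis (not along the pixel's ray), 0 where there is no reading), "camera_matrix" (3x3 intrinsics, pixels), "rvec" (rotation vector, rad) and "tvec" (3), from world to camera coordinates, as OpenCV has them. Camera axes: x right, y down, z forward; pixel columns grow to the right and rows downward; lengths in m; the calibration is good to about 2 mm. A picture is of the moment at which its call begins.
- manip.sign_off(): hands the job in; it is judged then, once.
The state is a dict: "t": time; "q": joint angles; "qd": joint speeds; "tau": joint torques, N m; "tcp_pos": TCP position; "tool_rot": TCP orientation; "force": force on the tool from outside, world axes, zero at the start; "ft_torque": the same for the moment, N m; "finger_gap": opening from 0.0 (shut) to 1.0 (fully open); "gripper_force": force on a finger pad.
Only numpy, scipy, OpenCV 4.12 (cv2) and the standard library are available. Lean on these libraries where they do the work, as an engineer would, in place of code of your own. Each camera call takes 0.05 s, during which the arm holds its last target. There are 200 camera calls.

## Working session

There is one attempt and no reset: what is moved stays moved. The work goes in short steps, Python scripts to look and compute and a shell command to move; the robot and the scene stay as the last step left them, time stands still between calls to the robot, and variables do not carry over. Pictures are saved under pics/ and viewed, at most 10 in all, crops included, and the job is handed in when it is done.

```bash
mkdir -p pics; python3 - <<'E'
from station import telemetry, snapshot, manip
import cv2,numpy as np
s=telemetry.sense();print({k:np.round(v,3) for k,v in s.items()},manip.grip_depth)
for n in("top","scene"):
    c=snapshot(n);np.savez(f"pics/{n}0.npz",**c);cv2.imwrite(f"pics/{n}0.png",c["image"][:,:,::-1])
    R=cv2.Rodrigues(c["rvec"])[0];print(n,c["camera_matrix"].round(1).tolist(),(-R.T@c["tvec"].ravel()).round(3),R.round(2).tolist())
E
```

```text
{'t': np.float64(0.0), 'q': array([ 1.046,  0.528,  1.434, -0.   ,  1.181, -0.178]), 'qd': array([ 0.   , -0.003,  0.001, -0.002,  0.002, -0.002]), 'tau': array([-0.0000e+00, -4.4235e+01, -1.7802e+01, -0.0000e+00,  8.0000e-03,
       -0.0000e+00]), 'tcp_pos': array([0.211, 0.587, 0.23 ]), 'tool_rot': array([ 0.172,  0.985, -0.001, -0.   ]), 'force': array([ 0.403, -1.227, -0.669]), 'ft_torque': array([0.045, 0.012, 0.006]), 'gripper_force': np.float64(0.0), 'finger_gap': np.float64(1.002)} 0.0187
top [[394.3, 0.0, 315.0], [0.0, 394.3, 197.6], [0.0, 0.0, 1.0]] [0.379 0.087 1.199] [[0.02, -1.0, 0.0], [-0.99, -0.02, -0.13], [0.13, -0.0, -0.99]]
scene [[382.7, 0.0, 321.7], [0.0, 382.7, 201.2], [0.0, 0.0, 1.0]] [-0.153 -0.279  0.636] [[0.48, -0.88, -0.01], [-0.51, -0.27, -0.82], [0.72, 0.4, -0.57]]
```

View pics/top0.png

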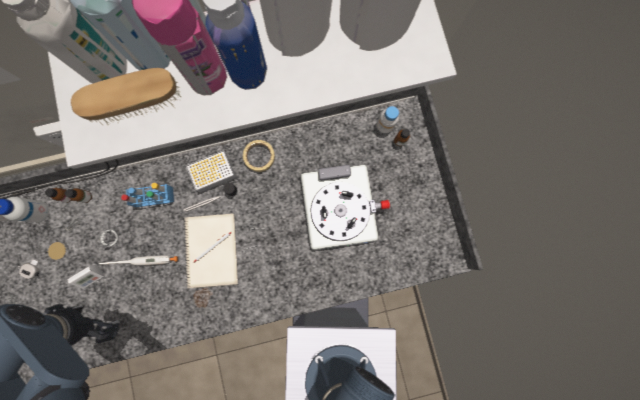

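View pics/scene0.png

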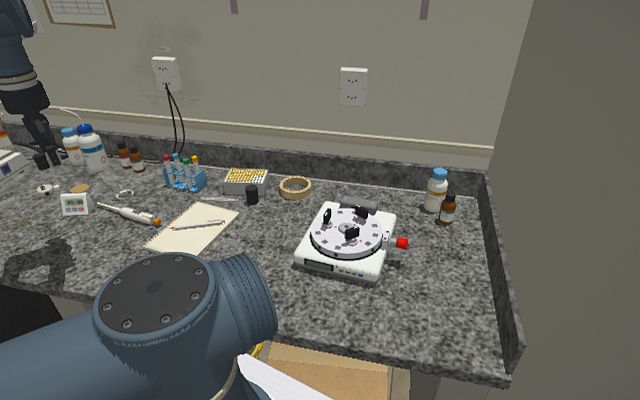

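The top view shows the photometer at about (340,208), with its wings at (323,213), (350,224) and (350,195) and the red knob at (385,204). The scene view shows it at (347,240), with the red knob at (402,243). The shelf lies behind it, at the top left.

```bash
cat > h.py <<'E'
import cv2,numpy as np
def load(f): return dict(np.load(f))
def ray(c,uv,z):
    R=cv2.Rodrigues(c["rvec"])[0];o=-R.T@c["tvec"].ravel()
    uv=np.atleast_2d(uv).astype(float)
    d=np.c_[uv,np.ones(len(uv))]@np.linalg.inv(c["camera_matrix"]).T@R
    return o+d*((z-o[2])/d[:,2])[:,None]
def proj(c,p): return cv2.projectPoints(np.atleast_2d(p).astype(float),c["rvec"],c["tvec"],c["camera_matrix"],None)[0][:,0]
def rect(c,z,cen,half=.13,ppm=2300):   # metric picture of plane z: up=+x, left=+y
    w=np.array([[cen[0]+a*half,cen[1]+b*half,z] for a,b in((1,1),(1,-1),(-1,-1),(-1,1))])
    n=int(2*half*ppm)
    H=cv2.getPerspectiveTransform(proj(c,w).astype(np.float32),np.float32([[0,0],[n,0],[n,n],[0,n]]))
    return cv2.warpPerspective(c["image"],H,(n,n),flags=cv2.INTER_CUBIC)
E
python3 - <<'E'
from h import *
for n,box in(("top",(295,160,400,255)),("scene",(285,190,420,290))):
    c=load(f"pics/{n}0.npz");im=c["image"];x0,y0,x1,y1=box
    hsv=cv2.cvtColor(im,cv2.COLOR_RGB2HSV);m=np.zeros(im.shape[:2],np.uint8);m[y0:y1,x0:x1]=1
    def comps(mask,a):
        k,l,s,ce=cv2.connectedComponentsWithStats((mask&(m>0)).astype(np.uint8))
        return [(s[i],ce[i],l==i) for i in range(1,k) if s[i][4]>=a]
    for s,ce,_ in comps(((hsv[...,0]<8)|(hsv[...,0]>172))&(hsv[...,1]>150)&(hsv[...,2]>90),8): print(n,"red",s,ce.round(1),ray(c,ce,.058).round(4))
    for s,ce,l in comps(hsv[...,2]<60,12):
        p=np.argwhere(l)[:,::-1]; print(n,"dark",s,ce.round(1),ray(c,ce,.106).round(4),"med depth",np.median(c["depth"][l]).round(3))
    cv2.imwrite(f"pics/{n}0c.png",cv2.resize(im[y0:y1,x0:x1,::-1],None,fx=5.5,fy=5.5,interpolation=cv2.INTER_CUBIC))
E
```

```text
top red [381 200   9   9  62] [385. 204.] [[ 0.5111 -0.1176  0.058 ]]
top dark [342 193  10   4  23] [347.3 194.7] [[ 0.5299 -0.0037  0.106 ]] med depth 1.106
top dark [322 207   3   6  13] [322.9 209.9] [[0.4857 0.0638 0.106 ]] med depth 1.098
top dark [376 211   8   3  16] [379.2 212. ] [[ 0.4829 -0.093   0.106 ]] med depth 1.205
top dark [348 222   5   6  17] [349.8 224.8] [[ 0.4457 -0.0112  0.106 ]] med depth 1.093
scene red [396 238  12  12 110] [401.7 242.9] [[ 0.5136 -0.1195  0.058 ]]
scene dark [351 206  18  13 131] [361.  211.6] [[ 0.5203 -0.0133  0.106 ]] med depth 0.908
scene dark [323 209   8  15  72] [327.  216.5] [[0.4665 0.0481 0.106 ]] med depth 0.891
scene dark [345 227  14  14 134] [351.3 233. ] [[ 0.4386 -0.0262  0.106 ]] med depth 0.843
scene dark [310 235  72  25 130] [341.  251.6] [[ 0.3748 -0.0324  0.106 ]] med depth 0.861
scene dark [304 259  29  12  59] [318.4 263.1] [[ 0.3241 -0.0078  0.106 ]] med depth 0.851
scene dark [386 260  14  10  67] [394.2 263.5] [[ 0.3927 -0.1396  0.106 ]] med depth 0.901
scene dark [291 264  68  21 262] [324.5 274.6] [[ 0.3023 -0.0331  0.106 ]] med depth 0.873
scene dark [364 283   5   6  21] [366.1 285.2] [[ 0.3146 -0.1133  0.106 ]] med depth 0.846
scene dark [370 284   6   4  15] [371.9 285.5] [[ 0.3188 -0.1231  0.106 ]] med depth 0.845
```

View pics/top0c.png

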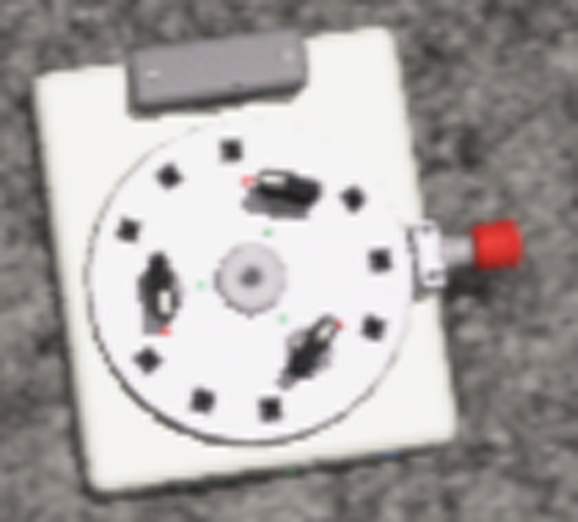

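View pics/scene0c.png

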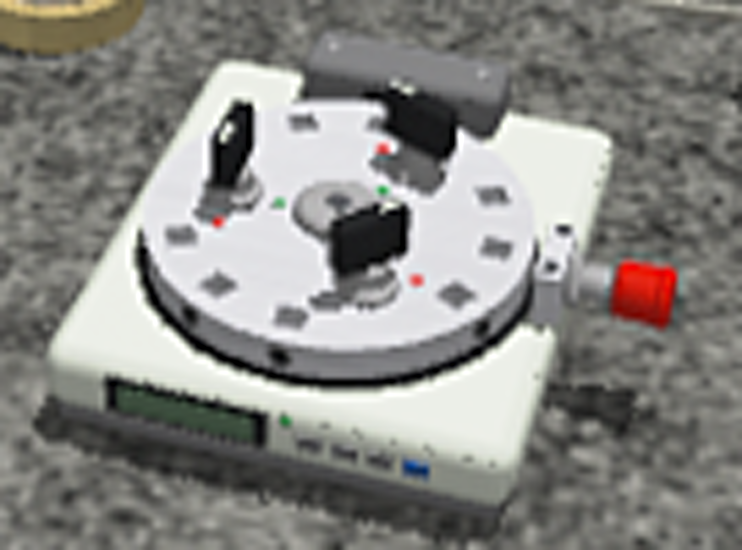

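The top crop shows the disc centred at about (250,280), with green dots at (267,233), (201,286) and (283,319). The pointers (white) are close to the red dots: left knob lower, front knob upper right, back knob left. In the scene crop all three wings stand upright and are near clamped.

```bash
python3 - <<'E'
from h import *
c=load("pics/top0.npz");f=lambda x,y,z:ray(c,(295+(x+.5)/5.5-.5,160+(y+.5)/5.5-.5),z)[0]
g=np.array([f(267,233,.066),f(201,286,.066),f(283,319,.066)]);o=g.mean(0)
an=lambda v:np.degrees(np.arctan2(v[1],v[0]))
print("center green",o,[ (np.linalg.norm(p-o).round(4),an(p-o)-a) for p,a in zip(g,(-30,90,210))])
print("hub",f(251,277,.073)); h=f(217,72,.072);print("head",h,np.linalg.norm(h-o),an(h-o))
k=f(497,245,.0655);print("knob",k,np.linalg.norm((k-o)[:2]),an(k-o)+90)
a,b,d,e=f(38,75,.046),f(395,30,.046),f(457,437,.046),f(97,490,.046)
print("edges yaw",an(a-b)-90,an(a-e),an(b-d),an(e-d)-90,"mean",(a+b+d+e)/4)
s=load("pics/scene0.npz");F=lambda x,y,z:ray(s,(285+(x+.5)/5.5-.5,190+(y+.5)/5.5-.5),z)[0]
g=np.array([F(383,190,.066),F(279,203,.066)]);print("scene green",g,"hub",F(340,200,.073),"knob",F(645,292,.058))
for nm,p,q in(("back",(262,183),(318,192)),("left",(156,258),(163,312)),("front",(333,322),(303,368))):
    P,Q=f(*p,.106),f(*q,.106);print(nm,(P+Q)/2,np.linalg.norm(P-Q),an(P-Q))
hs=cv2.cvtColor(c["image"],cv2.COLOR_RGB2HSV)
E
```

```text
center green [0.48930494 0.01335564 0.066     ] [(np.float64(0.026), np.float64(10.908241163274646)), (np.float64(0.0261), np.float64(8.88243808211054)), (np.float64(0.0269), np.float64(-349.8986395354732))]
hub [0.48981109 0.01347469 0.073     ]
head [0.59833513 0.03250101 0.072     ] 0.11086084822121117 9.959425973038671
knob [ 0.50989812 -0.11626591  0.0655    ] 0.13124719314278058 9.027226697778943
edges yaw 8.401649425889843 9.272766960878661 8.63020461828705 9.37141350387789 mean [0.50399729 0.01413609 0.046     ]
scene green [[0.51683395 0.00084208 0.066     ]
 [0.48756427 0.03686814 0.066     ]] hub [0.49371419 0.01081313 0.073     ] knob [ 0.51464048 -0.11962406  0.058     ]
back [ 0.53266959 -0.00373835  0.106     ] 0.02882867294214668 81.85726425190617
left [0.48164053 0.06188066 0.106     ] 0.027637011627762227 8.266133411677343
front [ 0.45277935 -0.01851705  0.106     ] 0.027852892287929396 -32.532180805080245
```

```bash
cat >> h.py <<'E'
def go(x,y,z,yaw,n):   # print shift per row (tool axes, /4cm) over n rows, and total turn (/90deg); tool down
    from station import telemetry
    from scipy.spatial.transform import Rotation as Ro
    s=telemetry.sense();R=Ro.from_quat(s["tool_rot"]);M=R.as_matrix();th=np.degrees(np.arctan2(M[1,0],M[0,0]))
    d=M.T@(np.array([x,y,z])-s["tcp_pos"]);t=(th-yaw+180)%360-180
    print("t",round(float(s["t"]),2),"tcp",s["tcp_pos"].round(4),"yaw",th.round(1),"axis",M[:,2].round(3),"q",np.round(s["q"],2),"F",np.round(s["force"],1),"gap",round(float(s["finger_gap"]),3),"gf",round(float(s["gripper_force"]),1))
    print("shift/row",(d/.04/n).round(3),"turn total",(t/90).round(3),"deg",t.round(1))
E
R='-0.72 -0.67 0 0 0 0'
python3 -m crank '-0.35 -0.33 0 0 0 0; -0.72 -0.67 0 0 0 0; -0.72 -0.67 0 0 0 0; -0.72 -0.67 0 0 0 0; -0.72 -0.67 0 0 0 0' 0.2
python3 -m crank '-0.72 -0.67 0 0 0 0; -0.72 -0.67 0 0 0 0; -0.72 -0.67 0 0 0 0; -0.72 -0.67 0 0 0 0; -0.72 -0.67 0 0 0 0'
python3 -m crank '-0.72 -0.67 0 0 0 0; -0.72 -0.67 0 0 0 0; -0.72 -0.67 0 0 0 0; -0.72 -0.67 0 0 0 0; -0.35 -0.33 0 0 0 0'
python3 -c "
from h import *
go(.483,.059,.13,11,5)"
```

```text
t: 0.6
tcp_pos: [0.2927, 0.4294, 0.231]
tool_rot: [0.172, 0.985, -0.0, -0.0]
force: [0.0, -0.4, -0.8]
finger_gap: 0.599
gripper_force: 0.0
t: 1.1
tcp_pos: [0.3828, 0.2545, 0.2312]
tool_rot: [0.172, 0.985, -0.0, -0.0]
force: [1.0, 0.2, 0.1]
finger_gap: 0.604
gripper_force: 0.0
t: 1.6
tcp_pos: [0.4649, 0.0963, 0.2312]
tool_rot: [0.173, 0.985, -0.0, 0.001]
force: [0.4, -0.2, 0.2]
finger_gap: 0.602
gripper_force: 0.0
t 1.6 tcp [0.4649 0.0963 0.2312] yaw 160.0 axis [ 0.001 -0.001 -1.   ] q [-0.03  0.33  1.8  -0.    1.02 -1.25] F [ 0.4 -0.2  0.2] gap 0.602 gf 0.0
shift/row [-0.148 -0.144  0.506] turn total 1.656 deg 149.0
```

```bash
python3 -m crank '-0.148 -0.144 0.4 0 0 0; -0.148 -0.144 0.4 0 0 0; -0.148 -0.144 0.4 0 0 0; -0.148 -0.144 0.4 0 0 0; -0.148 -0.144 0.4 0 0 0' >/dev/null
python3 -m crank '0 0 0 0 0 0.08; 0 0 0 0 0 0.092; 0 0 0 0 0 0.092; 0 0 0 0 0 0.092; 0 0 0 0 0 0.092' >/dev/null
python3 -m crank '0 0 0 0 0 0.092; 0 0 0 0 0 0.092; 0 0 0 0 0 0.092; 0 0 0 0 0 0.092; 0 0 0 0 0 0.092' >/dev/null
python3 -m crank '0 0 0 0 0 0.092; 0 0 0 0 0 0.092; 0 0 0 0 0 0.092; 0 0 0 0 0 0.092; 0 0 0 0 0 0.092' >/dev/null
python3 -m crank '0 0 0 0 0 0.092; 0 0 0 0 0 0.092; 0 0 0 0 0 0.092; 0 0 0 0 0 0; 0 0 0 0 0 0'
python3 - <<'E'
from h import *
from station import snapshot
go(.483,.059,.077,11,5)
c=snapshot("scene");cv2.imwrite("pics/s1.png",cv2.resize(c["image"][130:300,270:430,::-1],None,fx=3.5,fy=3.5,interpolation=cv2.INTER_CUBIC))
E
```

```text
t: 4.1
tcp_pos: [0.4813, 0.0619, 0.1512]
tool_rot: [0.994, 0.108, -0.0, -0.0]
force: [0.0, 1.0, 1.0]
finger_gap: 0.599
gripper_force: 0.0
t 4.1 tcp [0.4813 0.0619 0.1512] yaw 12.4 axis [-0.  0. -1.] q [-0.1   0.47  1.86 -0.    0.82  1.25] F [0. 1. 1.] gap 0.599 gf 0.0
shift/row [0.005 0.016 0.371] turn total 0.016 deg 1.4
```

View pics/s1.png

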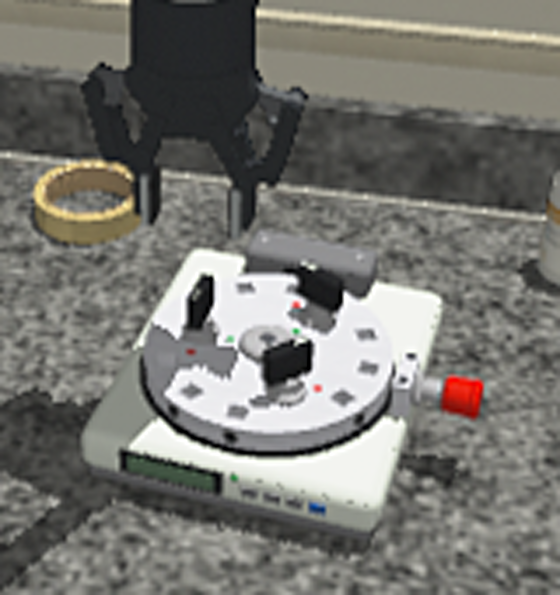

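The open fingers at (148,210) and (238,210) straddle the left wing at (200,305). The pose agrees with what I measured, so I'm descending and closing.

```bash
python3 -m crank '0.005 0.016 0.37 0 0 0; 0.005 0.016 0.37 0 0 0; 0.005 0.016 0.37 0 0 0; 0.005 0.016 0.37 0 0 0.008; 0.005 0.016 0.37 0 0 0.008' 
python3 -m crank '0 0 0 0 0 0; 0 0 0 0 0 0; 0 0 0 0 0 0; 0 0 0 0 0 0; 0 0 0 0 0 0' -1 40
python3 -m crank '0 0 0 0 0 0; 0 0 0 0 0 0; 0 0 0 0 0 0; 0 0 0 0 0 0; 0 0 0 0 0 0'
python3 -c "
from h import *
go(.483,.059,.077,100.5,5)"
```

```text
t: 4.65
tcp_pos: [0.4832, 0.0589, 0.0768]
tool_rot: [0.995, 0.095, 0.0, 0.0]
force: [-0.3, -0.5, -0.5]
finger_gap: 0.599
gripper_force: 0.0
t: 5.15
tcp_pos: [0.4836, 0.0585, 0.0778]
tool_rot: [0.996, 0.094, 0.001, 0.0]
force: [0.4, -3.0, -1.5]
finger_gap: 0.167
gripper_force: 38.8
t: 5.65
tcp_pos: [0.4836, 0.0586, 0.0777]
tool_rot: [0.996, 0.094, 0.001, 0.0]
force: [-0.1, -4.9, 3.0]
finger_gap: 0.168
gripper_force: 39.9
t 5.65 tcp [0.4836 0.0586 0.0777] yaw 10.8 axis [ 0.001 -0.001 -1.   ] q [-0.11  0.61  1.9  -0.    0.63  1.27] F [-0.1 -4.9  3. ] gap 0.168 gf 39.9
shift/row [-0.002 -0.002  0.004] turn total -0.997 deg -89.7
```

```bash
python3 -m crank '0 0 0 0 0 -0.09; 0 0 0 0 0 -0.09; 0 0 0 0 0 -0.09; 0 0 0 0 0 -0.09; 0 0 0 0 0 -0.09' 
python3 -m crank '0 0 0 0 0 -0.09; 0 0 0 0 0 -0.09; 0 0 0 0 0 -0.09; 0 0 0 0 0 -0.09; 0 0 0 0 0 -0.06'
python3 -m crank '0 0 0 0 0 -0.03; 0 0 0 0 0 -0.03; 0 0 0 0 0 -0.02; 0 0 0 0 0 0; 0 0 0 0 0 0'
python3 -c "
from h import *
from station import telemetry
go(.483,.059,.077,100.5,5);print(telemetry.sense()['ft_torque'])"
```

```text
t: 6.15
tcp_pos: [0.483, 0.0583, 0.0777]
tool_rot: [0.9, 0.435, -0.0, 0.0]
force: [0.0, -6.4, 3.2]
finger_gap: 0.168
gripper_force: 40.0
t: 6.65
tcp_pos: [0.4833, 0.0582, 0.0777]
tool_rot: [0.711, 0.703, -0.0, 0.001]
force: [-1.2, -6.8, 3.4]
finger_gap: 0.17
gripper_force: 39.9
t: 7.15
tcp_pos: [0.4834, 0.0582, 0.0777]
tool_rot: [0.667, 0.745, -0.0, 0.001]
force: [-0.6, -6.8, 3.5]
finger_gap: 0.171
gripper_force: 39.9
t 7.15 tcp [0.4834 0.0582 0.0777] yaw 96.3 axis [ 0.001 -0.001 -1.   ] q [-0.11  0.61  1.9  -0.    0.63 -0.22] F [-0.6 -6.8  3.5] gap 0.171 gf 39.9
shift/row [ 0.004 -0.002  0.004] turn total -0.047 deg -4.2
[-1.37206895  0.11144023 -0.13100379]
```

```bash
for i in 1 2; do python3 -m crank '0 0 0 0 0 -0.015; 0 0 0 0 0 -0.015; 0 0 0 0 0 0; 0 0 0 0 0 0; 0 0 0 0 0 0' >/dev/null
python3 -c "
from h import *
from station import telemetry
go(.483,.059,.077,100.5,5);print(telemetry.sense()['ft_torque'])"; done
```

```text
t 7.65 tcp [0.4834 0.0582 0.0777] yaw 99.0 axis [ 0.001 -0.001 -1.   ] q [-0.11  0.61  1.9  -0.    0.63 -0.27] F [-0.6 -7.5  3.4] gap 0.166 gf 39.9
shift/row [ 0.004 -0.002  0.004] turn total -0.017 deg -1.5
[-1.25432723  0.09873499 -0.16884666]
t 8.15 tcp [0.4834 0.0582 0.0777] yaw 101.7 axis [ 0.001 -0.001 -1.   ] q [-0.11  0.61  1.9  -0.    0.63 -0.31] F [-0.2 -7.5  3.6] gap 0.167 gf 39.9
shift/row [ 0.004 -0.001  0.004] turn total 0.013 deg 1.2
[-1.25806131  0.06354641 -0.17688018]
```

```bash
for i in 1 2; do python3 -m crank '0 0 0 0 0 -0.015; 0 0 0 0 0 -0.015; 0 0 0 0 0 0; 0 0 0 0 0 0; 0 0 0 0 0 0' >/dev/null
python3 -c "
from h import *
from station import telemetry
go(.483,.059,.077,100.5,5);print(telemetry.sense()['ft_torque'])"; done
python3 - <<'E'
from h import *
from station import snapshot
a=snapshot("scene")["image"][170:290,280:420,::-1];b=snapshot("top")["image"][165:255,295:400,::-1]
cv2.imwrite("pics/s2.png",np.hstack([cv2.resize(a,(560,480),interpolation=2)]))
E
```

```text
t 8.65 tcp [0.4833 0.0582 0.0777] yaw 104.4 axis [ 0.001 -0.001 -1.   ] q [-0.11  0.61  1.9  -0.    0.63 -0.36] F [-0.9 -6.7  2.9] gap 0.174 gf 39.8
shift/row [ 0.004 -0.001  0.003] turn total 0.043 deg 3.9
[-1.34837949  0.18656216 -0.29434238]
t 9.15 tcp [0.4836 0.0592 0.0777] yaw 107.1 axis [ 0.001  0.    -1.   ] q [-0.11  0.61  1.9   0.    0.63 -0.41] F [ 0.8 -1.7  5.9] gap 0.166 gf 40.3
shift/row [-0.    -0.003  0.004] turn total 0.073 deg 6.6
[-0.29181927 -0.00067373  0.03715938]
```

View pics/s2.png

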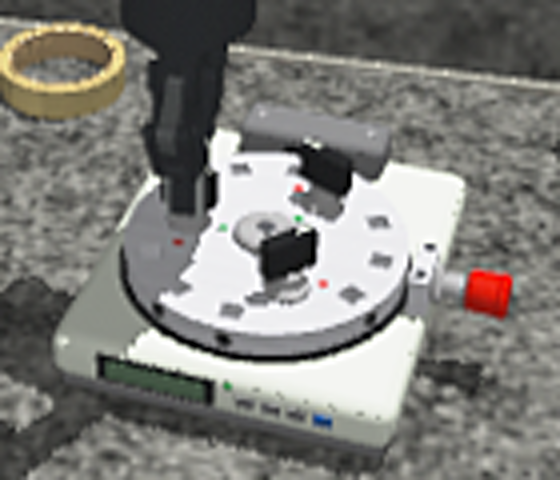

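Left wing turned past the stop torque, with the pads slipping slightly. Now I release, lift and check its angle while moving to the back knob.

```bash
python3 -m crank '0 0 0 0 0 0; 0 0 0 0 0 0; 0 0 0 0 0 0; 0 0 -0.3 0 0 0; 0 0 -0.4 0 0 0' 0.2 
python3 -m crank '0 0 -0.5 0 0 0; 0 0 -0.5 0 0 0; 0 0 -0.3 0 0 0; 0 0 0 0 0 0.08; 0 0 0 0 0 0.08' 
python3 -m crank '0 0 0 0 0 0.08; 0 0 0 0 0 0.04; 0 0 0 0 0 0; 0 0 0 0 0 0; 0 0 0 0 0 0'>/dev/null
python3 - <<'E'
from h import *
from station import snapshot
go(.536,-.0065,.157,82,5)
c=snapshot("scene")
a=c["image"][170:290,280:420,::-1]
cv2.imwrite("pics/s3.png",cv2.resize(a,(700,600),interpolation=2))
E
```

```text
t: 9.75
tcp_pos: [0.4822, 0.0591, 0.1053]
tool_rot: [0.594, 0.804, -0.001, -0.001]
force: [-0.3, -0.3, -0.0]
finger_gap: 0.599
gripper_force: 0.0
t: 10.25
tcp_pos: [0.4833, 0.0591, 0.1587]
tool_rot: [0.692, 0.722, 0.001, 0.001]
force: [0.4, -0.1, -0.2]
finger_gap: 0.598
gripper_force: 0.0
t 10.75 tcp [0.483  0.059  0.1576] yaw 81.9 axis [ 0.  0. -1.] q [-0.11  0.46  1.85  0.    0.84  0.03] F [-0.1  0.4 -0.3] gap 0.603 gf 0.0
shift/row [-0.287  0.308  0.003] turn total -0.001 deg -0.1
```

View pics/s3.png

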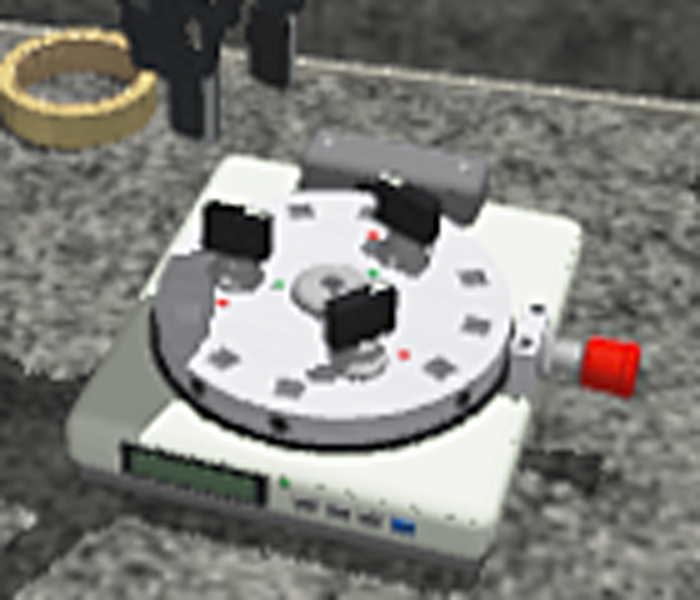

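The left wing now lies along the radius: its top edge runs from (205,203) to (270,213) with the white pointer at the hub end. I compute its angle and move to the back knob.

```bash
python3 -m crank '-0.287 0.308 0 0 0 0; -0.287 0.308 0 0 0 0; -0.287 0.308 0 0 0 0; -0.287 0.308 0 0 0 0; -0.287 0.308 0 0 0 0' >/dev/null
python3 - <<'E'
from h import *
s=load("pics/scene0.npz");F=lambda x,y,z:ray(s,(280+(x+.5)/5-.5,170+(y+.5)/5-.5),z)[0]
for p,q in(((205,203),(270,213)),((375,182),(440,213)),((327,300),(394,286))):
    P,Q=F(*p,.106),F(*q,.106);print((P+Q)/2,np.linalg.norm(P-Q),np.degrees(np.arctan2(*(P-Q)[1::-1])))
go(.536,-.0065,.078,82,5)
E
```

```text
[0.48470413 0.05752081 0.106     ] 0.03140239503481465 103.1979836080754
[ 0.52941182 -0.00921623  0.106     ] 0.037985454242455405 76.93847221155507
[ 0.45408555 -0.01992037  0.106     ] 0.03154299368836136 135.9266688285321
t 11.3 tcp [ 0.5372 -0.0083  0.1572] yaw 81.8 axis [ 0. -0. -1.] q [-0.22  0.51  1.73 -0.    0.9  -0.08] F [ 0.5 -0.5  0.5] gap 0.602 gf 0.0
shift/row [ 0.008 -0.007  0.396] turn total -0.002 deg -0.2
```

```bash
python3 -m crank '0.008 -0.007 0.395 0 0 0.02; 0.008 -0.007 0.395 0 0 0; 0.008 -0.007 0.395 0 0 0; 0.008 -0.007 0.395 0 0 0; 0.008 -0.007 0.395 0 0 0' 
python3 -m crank '0 0 0 0 0 0; 0 0 0 0 0 0; 0 0 0 0 0 0; 0 0 0 0 0 0; 0 0 0 0 0 0' -1 40
python3 -m crank '0 0 0 0 0 0; 0 0 0 0 0 0; 0 0 0 0 0 0; 0 0 0 0 0 -0.04; 0 0 0 0 0 -0.08'
python3 -m crank '0 0 0 0 0 -0.09; 0 0 0 0 0 -0.09; 0 0 0 0 0 -0.09; 0 0 0 0 0 -0.09; 0 0 0 0 0 -0.09'
python3 -m crank '0 0 0 0 0 -0.08; 0 0 0 0 0 -0.08; 0 0 0 0 0 -0.06; 0 0 0 0 0 0; 0 0 0 0 0 0'
python3 -c "
from h import *
from station import telemetry
go(.536,-.0065,.077,160,5);print(telemetry.sense()['ft_torque'])"
```

```text
t: 11.8
tcp_pos: [0.5356, -0.0058, 0.0775]
tool_rot: [0.766, 0.643, 0.0, 0.0]
force: [-0.5, -0.4, -0.2]
finger_gap: 0.603
gripper_force: 0.0
t: 12.3
tcp_pos: [0.5363, -0.0053, 0.0789]
tool_rot: [0.765, 0.643, 0.001, 0.001]
force: [2.6, -0.9, -3.4]
finger_gap: 0.156
gripper_force: 38.8
t: 12.8
tcp_pos: [0.5364, -0.0049, 0.0789]
tool_rot: [0.701, 0.714, 0.001, 0.001]
force: [5.6, -2.1, -2.5]
finger_gap: 0.153
gripper_force: 40.4
t: 13.3
tcp_pos: [0.5361, -0.005, 0.0789]
tool_rot: [0.409, 0.912, 0.0, 0.001]
force: [4.5, -1.5, -1.4]
finger_gap: 0.155
gripper_force: 40.4
t: 13.8
tcp_pos: [0.536, -0.0051, 0.0788]
tool_rot: [0.25, 0.968, 0.0, 0.001]
force: [3.3, -2.1, -0.6]
finger_gap: 0.153
gripper_force: 39.9
t 13.8 tcp [ 0.536  -0.0051  0.0788] yaw 151.0 axis [ 0.003 -0.001 -1.   ] q [-0.22  0.64  1.78 -0.    0.72 -1.28] F [ 3.3 -2.1 -0.6] gap 0.153 gf 39.9
shift/row [-0.003 -0.006  0.009] turn total -0.1 deg -9.0
[-0.44420756 -0.66724479 -0.05973067]
```

```bash
python3 -m crank '0 0 0 0 0 -0.03; 0 0 0 0 0 -0.03; 0 0 0 0 0 -0.03; 0 0 0 0 0 0; 0 0 0 0 0 0' >/dev/null
python3 -c "
from h import *
from station import telemetry
go(.536,-.0065,.077,160,5);print(telemetry.sense()['ft_torque'])"
for i in 1 2; do python3 -m crank '0 0 0 0 0 -0.012; 0 0 0 0 0 -0.012; 0 0 0 0 0 0; 0 0 0 0 0 0; 0 0 0 0 0 0' >/dev/null
python3 -c "
from h import *
from station import telemetry
go(.536,-.0065,.077,160,5);print(telemetry.sense()['ft_torque'])"; done
```

```text
t 14.3 tcp [ 0.536  -0.0052  0.0788] yaw 159.1 axis [ 0.003 -0.001 -1.   ] q [-0.22  0.64  1.78 -0.    0.72 -1.42] F [ 4.6 -2.4  0.3] gap 0.157 gf 40.0
shift/row [-0.002 -0.006  0.009] turn total -0.01 deg -0.9
[-0.50779415 -0.77630878 -0.10493399]
t 14.8 tcp [ 0.536  -0.0052  0.0788] yaw 161.3 axis [ 0.003 -0.001 -1.   ] q [-0.22  0.64  1.78 -0.    0.72 -1.46] F [ 4.2 -2.8 -0.3] gap 0.156 gf 40.1
shift/row [-0.002 -0.006  0.009] turn total 0.014 deg 1.3
[-0.58426251 -0.74765201 -0.15000747]
t 15.3 tcp [ 0.536  -0.0052  0.0788] yaw 163.5 axis [ 0.003 -0.001 -1.   ] q [-0.22  0.64  1.78 -0.    0.72 -1.5 ] F [ 5.8 -2.8 -0.3] gap 0.153 gf 40.1
shift/row [-0.002 -0.006  0.009] turn total 0.038 deg 3.5
[-0.53603486 -0.7511115  -0.11700625]
```

```bash
for i in 1 2; do python3 -m crank '0 0 0 0 0 -0.012; 0 0 0 0 0 -0.012; 0 0 0 0 0 0; 0 0 0 0 0 0; 0 0 0 0 0 0' >/dev/null
python3 -c "
from h import *
from station import telemetry
go(.536,-.0065,.077,160,5);print(telemetry.sense()['ft_torque'])"; done
```

```text
t 15.8 tcp [ 0.536  -0.0051  0.0788] yaw 165.6 axis [ 0.003 -0.001 -1.   ] q [-0.22  0.64  1.78  0.    0.72 -1.54] F [ 5.3 -1.9 -1.5] gap 0.152 gf 41.3
shift/row [-0.002 -0.007  0.009] turn total 0.062 deg 5.6
[-0.49670087 -0.69046921 -0.20519873]
t 16.3 tcp [ 0.5361 -0.0049  0.0788] yaw 167.6 axis [ 0.003  0.    -1.   ] q [-0.22  0.64  1.78  0.    0.72 -1.57] F [ 5.3 -2.  -0.5] gap 0.156 gf 49.2
shift/row [-0.001 -0.008  0.009] turn total 0.085 deg 7.6
[-0.40709447 -0.71794946 -0.51608785]
```

Torque rose to 0.5 N m, so the back knob is on its stop. On to the front knob.

```bash
python3 -m crank '0 0 0 0 0 0.01; 0 0 0 0 0 0; 0 0 0 0 0 0; 0 0 -0.3 0 0 0; 0 0 -0.4 0 0 0' 0.2 >/dev/null
python3 -m crank '0 0 -0.5 0 0 0; 0 0 -0.5 0 0 0; 0 0 -0.3 0 0 0; 0 0 0 0 0 0.08; 0 0 0 0 0 0.08' >/dev/null
python3 -m crank '0 0 0 0 0 0.08; 0 0 0 0 0 0.02; 0 0 0 0 0 0; 0 0 0 0 0 0; 0 0 0 0 0 0'>/dev/null
python3 - <<'E'
from h import *
from station import snapshot
go(.454,-.019,.157,142,5)
a=snapshot("scene")["image"][170:290,280:420,::-1]
cv2.imwrite("pics/s4.png",cv2.resize(a,(700,600),interpolation=2))
E
```

```text
t 17.8 tcp [ 0.5347 -0.0047  0.1584] yaw 143.7 axis [-0.  0. -1.] q [-0.22  0.51  1.73  0.    0.9  -1.15] F [-0.6  0.8 -0.4] gap 0.602 gf 0.0
shift/row [ 0.283 -0.297  0.007] turn total 0.018 deg 1.7
```

View pics/s4.png

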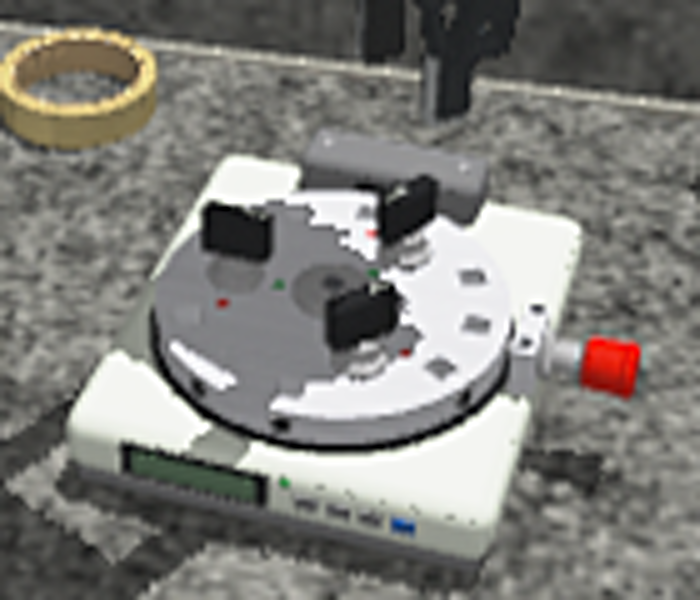

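The back wing at (408,208) has swung to its radial position and the front wing at (362,318) is still clamped. The disc has not visibly turned.

```bash
python3 -m crank '0.283 -0.297 0 0 0 0.02; 0.283 -0.297 0 0 0 0; 0.283 -0.297 0 0 0 0; 0.283 -0.297 0 0 0 0; 0.283 -0.297 0 0 0 0' >/dev/null
python3 -m crank '0 0 0 0 0 0; 0 0 0 0 0 0; 0 0 0 0 0 0; 0 0 0 0 0 0; 0 0 0 0 0 0' >/dev/null
python3 -c "
from h import *
go(.454,-.019,.077,142,5)"
```

```text
t 18.85 tcp [ 0.4544 -0.017   0.1583] yaw 141.8 axis [ 0.001 -0.    -1.   ] q [-0.28  0.42  1.92  0.    0.8  -1.19] F [-1.   0.3 -0.9] gap 0.602 gf 0.0
shift/row [-0.005 -0.009  0.406] turn total -0.002 deg -0.2
```

```bash
python3 -m crank '-0.005 -0.009 0.4 0 0 0; -0.005 -0.009 0.4 0 0 0; -0.005 -0.009 0.4 0 0 0; -0.005 -0.009 0.4 0 0 0; -0.005 -0.009 0.4 0 0 0' 
python3 -m crank '0 0 0 0 0 0; 0 0 0 0 0 0; 0 0 0 0 0 0; 0 0 0 0 0 0; 0 0 0 0 0 0' -1 40
python3 -m crank '0 0 0 0 0 0; 0 0 0 0 0 0; 0 0 0 0 0 0; 0 0 0 0 0 -0.04; 0 0 0 0 0 -0.08'
python3 -m crank '0 0 0 0 0 -0.09; 0 0 0 0 0 -0.09; 0 0 0 0 0 -0.09; 0 0 0 0 0 -0.09; 0 0 0 0 0 -0.09'
python3 -m crank '0 0 0 0 0 -0.08; 0 0 0 0 0 -0.08; 0 0 0 0 0 -0.06; 0 0 0 0 0 -0.06; 0 0 0 0 0 0'
python3 -c "
from h import *
from station import telemetry
go(.454,-.019,.077,219,5);print(telemetry.sense()['ft_torque'])"
for i in 1 2; do python3 -m crank '0 0 0 0 0 -0.015; 0 0 0 0 0 -0.015; 0 0 0 0 0 0; 0 0 0 0 0 0; 0 0 0 0 0 0' >/dev/null
python3 -c "
from h import *
from station import telemetry
go(.454,-.019,.077,219,5);print(telemetry.sense()['ft_torque'])"; done
```

```text
t: 19.35
tcp_pos: [0.4539, -0.0191, 0.0777]
tool_rot: [0.327, 0.945, 0.0, 0.0]
force: [0.3, -0.0, -0.7]
finger_gap: 0.6
gripper_force: 0.0
t: 19.85
tcp_pos: [0.4538, -0.019, 0.0788]
tool_rot: [0.327, 0.945, 0.0, 0.001]
force: [0.2, 0.0, -1.6]
finger_gap: 0.154
gripper_force: 38.7
t: 20.35
tcp_pos: [0.4538, -0.0192, 0.0787]
tool_rot: [0.235, 0.972, -0.0, 0.001]
force: [-0.4, 0.3, 2.2]
finger_gap: 0.154
gripper_force: 40.5
t: 20.85
tcp_pos: [0.4537, -0.0198, 0.0787]
tool_rot: [-0.117, 0.993, -0.001, 0.0]
force: [-0.5, -2.3, 3.4]
finger_gap: 0.158
gripper_force: 40.5
t: 21.35
tcp_pos: [0.4539, -0.02, 0.0787]
tool_rot: [-0.328, 0.945, -0.001, 0.0]
force: [-1.2, -5.3, 3.2]
finger_gap: 0.154
gripper_force: 40.6
t 21.35 tcp [ 0.4539 -0.02    0.0787] yaw -141.7 axis [ 0.001 -0.001 -1.   ] q [-0.29  0.58  1.98 -0.    0.57 -2.53] F [-1.2 -5.3  3.2] gap 0.154 gf 40.6
shift/row [-0.004  0.004  0.008] turn total -0.008 deg -0.7
[-0.82978046  0.11361324 -0.1909997 ]
t 21.85 tcp [ 0.4538 -0.0191  0.0786] yaw -139.0 axis [ 0.001 -0.    -1.   ] q [-0.29  0.58  1.99 -0.    0.58 -2.57] F [-0.1 -0.9  5.2] gap 0.157 gf 50.8
shift/row [-0.001 -0.     0.008] turn total 0.022 deg 2.0
[-0.15904069 -0.06187937 -0.03439333]
t 22.35 tcp [ 0.454  -0.0194  0.0786] yaw -136.3 axis [ 0.001 -0.001 -1.   ] q [-0.29  0.58  1.98 -0.    0.57 -2.62] F [ 0.1 -3.   4.3] gap 0.16 gf 51.7
shift/row [-0.001  0.001  0.008] turn total 0.052 deg 4.7
[-0.36027991 -0.06962964 -0.05057362]
```

Stop reached (grip force jumped to 51 N, torque then slipped). Release, lift, turn and go over the red knob.

```bash
python3 -m crank '0 0 0 0 0 0.01; 0 0 0 0 0 0; 0 0 0 0 0 0; 0 0 -0.3 0 0 0; 0 0 -0.4 0 0 0' 0.2 >/dev/null
python3 -m crank '0 0 -0.5 0 0 0; 0 0 -0.5 0 0 0; 0 0 -0.3 0 0 0; 0 0 0 0 0 0.08; 0 0 0 0 0 0.09' >/dev/null
python3 -m crank '0 0 0 0 0 0.09; 0 0 0 0 0 0.09; 0 0 0 0 0 0.09; 0 0 0 0 0 0.09; 0 0 0 0 0 0.09'>/dev/null
python3 -m crank '0 0 0 0 0 0.09; 0 0 0 0 0 0.09; 0 0 0 0 0 0.09; 0 0 0 0 0 0.09; 0 0 0 0 0 0.09'>/dev/null
python3 -m crank '0 0 0 0 0 0.09; 0 0 0 0 0 0.09; 0 0 0 0 0 0.09; 0 0 0 0 0 0.02; 0 0 0 0 0 0'>/dev/null
python3 - <<'E'
from h import *
go(.5125,-.118,.157,99.5,5)
E
```

```text
t 24.85 tcp [ 0.4529 -0.0187  0.158 ] yaw 100.4 axis [-0.001  0.    -1.   ] q [-0.29  0.42  1.93  0.    0.79 -0.47] F [ 0.4 -0.3  0.9] gap 0.602 gf 0.0
shift/row [-0.542  0.203  0.005] turn total 0.01 deg 0.9
```

```bash
python3 -m crank '-0.542 0.203 0 0 0 0; -0.542 0.203 0 0 0 0; -0.542 0.203 0 0 0 0; -0.542 0.203 0 0 0 0; -0.542 0.203 0 0 0 0.01' >/dev/null
python3 -m crank '0 0 0 0 0 0; 0 0 0 0 0 0; 0 0 0 0 0 0; 0 0 0 0 0 0; 0 0 0 0 0 0' >/dev/null
python3 - <<'E'
from h import *
from station import snapshot
go(.5125,-.118,.039,99.5,5)
a=snapshot("scene");b=snapshot("top");np.savez("pics/top5.npz",**b);np.savez("pics/scene5.npz",**a)
A=cv2.resize(a["image"][170:280,280:420,::-1],(700,550),interpolation=2)
cv2.imwrite("pics/s5.png",A)
E
```

```text
t 25.85 tcp [ 0.5124 -0.1174  0.1583] yaw 99.6 axis [-0.001  0.    -1.   ] q [-0.44  0.5   1.75  0.    0.89 -0.61] F [ 0.1 -0.1  0. ] gap 0.599 gf 0.0
shift/row [-0.003  0.     0.597] turn total 0.001 deg 0.1
```

View pics/s5.png

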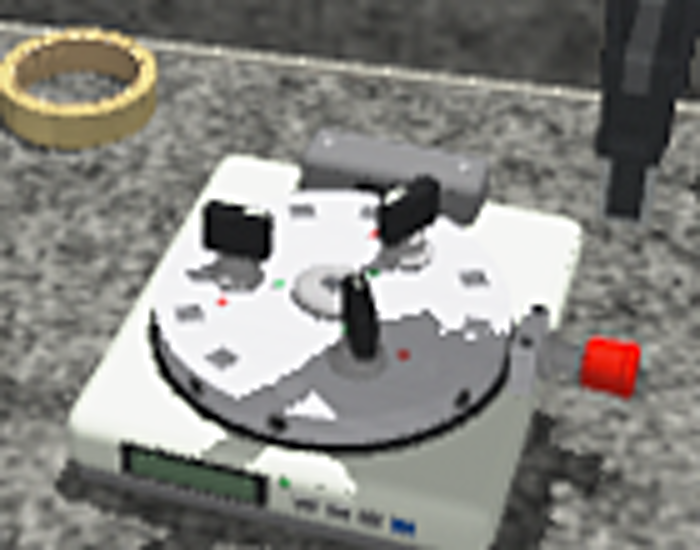

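All three wings now lie radially: left (237,230), back (408,210) and front (360,310). The red knob is free at (610,367), with the gripper above and behind it in the view. I check the angles numerically in the top view.

```bash
python3 - <<'E'
from h import *
O=np.array([.4905,.0115])
for n in("top","scene"):
  for t in (0,5):
    c=load(f"pics/{n}{t}.npz");v=cv2.cvtColor(c["image"],cv2.COLOR_RGB2HSV)[...,2]
    for nm,k in(("left",(.483,.058)),("back",(.536,-.006)),("front",(.454,-.019))):
        p=[proj(c,[*k,z])[0] for z in(.106,.093)];m=np.zeros_like(v);cv2.circle(m,tuple(int(round(x)) for x in p[0 if n=="top" else 1]),9,1,-1)
        w=np.argwhere((m>0)&(v<50))[:,::-1]
        if len(w)<6: print(n,t,nm,len(w));continue
        P=ray(c,w,.106)[:,:2];P-=P.mean(0);e,V=np.linalg.eigh(P.T@P);d=V[:,1]
        print(n,t,nm,len(w),"wing",round(np.degrees(np.arctan2(d[1],d[0]))%180,1),"sd mm",np.sqrt(e/len(w)).round(4)*1e3)
    r=proj(c,[.5125,-.118,.058])[0]
    h=cv2.cvtColor(c["image"],cv2.COLOR_RGB2HSV);y,x=np.where(((h[...,0]<8)|(h[...,0]>172))&(h[...,1]>150)&(h[...,2]>70))
    k=np.hypot(x-r[0],y-r[1])<12
    if k.sum()>5: print(n,t,"red",k.sum(),ray(c,(x[k].mean(),y[k].mean()),.058).round(4))
E
```

```text
top 0 left 4
top 0 back 12 wing 83.5 sd mm [1.3 6.9]
top 0 front 4
top 0 red 62 [[ 0.5111 -0.1176  0.058 ]]
top 5 left 7 wing 91.1 sd mm [0.  5.6]
top 5 back 0
top 5 front 24 wing 46.8 sd mm [2.8 6.6]
scene 0 left 69 wing 17.3 sd mm [ 3.5 15.8]
scene 0 back 118 wing 46.9 sd mm [ 7.4 12.2]
scene 0 front 128 wing 178.5 sd mm [ 7. 11.]
scene 0 red 110 [[ 0.5136 -0.1195  0.058 ]]
scene 5 left 114 wing 55.3 sd mm [ 7.4 11.1]
scene 5 back 105 wing 2.5 sd mm [ 6.8 13.5]
scene 5 front 80 wing 30.6 sd mm [ 3.5 14.2]
scene 5 red 110 [[ 0.5136 -0.1195  0.058 ]]
```

```bash
python3 - <<'E'
from h import *
c=load("pics/top5.npz");b=load("pics/scene5.npz")
A=cv2.resize(c["image"][165:250,300:390],(450,425),interpolation=2);B=cv2.resize(b["image"][200:250,310:375],(715,550),interpolation=2)[:, :350]
cv2.imwrite("pics/s6.png",A[:,:,::-1])
E
```

```text
(no output)
```

View pics/s6.png

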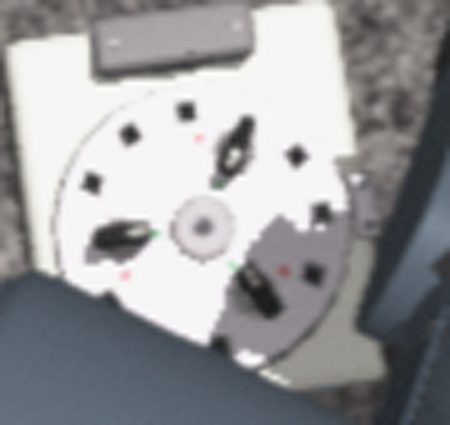

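All three white pointers meet their green dots: left (155,234), back (220,183) and front (235,266). The hub is at (203,227). Now I grip the red knob.

```bash
python3 -m crank '0 0 0.3 0 0 0; 0 0 0.3 0 0 0; 0 0 0.3 0 0 0; 0 0 0.3 0 0 0; 0 0 0.3 0 0 0' >/dev/null
python3 -m crank '0 0 0.3 0 0 0; 0 0 0.3 0 0 0; 0 0 0.3 0 0 0; 0 0 0.3 0 0 0; 0 0 0.28 0 0 0' 
python3 -m crank '0 0 0 0 0 0; 0 0 0 0 0 0; 0 0 0 0 0 0; 0 0 0 0 0 0; 0 0 0 0 0 0' -1 60
python3 -m crank '0 0 0 0 0 0; 0 0 0 0 0 0; 0 0 0 0 0 0; 0 0 0 0 0 0; 0 0 0 0 0 0' - 90
python3 -c "
from h import *
go(.5125-.002,-.118-.014,.039,99.5,5)"
```

```text
t: 26.95
tcp_pos: [0.5129, -0.1183, 0.0381]
tool_rot: [0.646, 0.763, -0.0, -0.0]
force: [0.8, 0.6, -0.3]
finger_gap: 0.596
gripper_force: 0.0
t: 27.45
tcp_pos: [0.5125, -0.1182, 0.0389]
tool_rot: [0.646, 0.763, -0.0, -0.0]
force: [0.2, -0.5, -6.6]
finger_gap: 0.279
gripper_force: 59.1
t: 27.95
tcp_pos: [0.5125, -0.1182, 0.039]
tool_rot: [0.646, 0.763, -0.0, -0.0]
force: [-2.2, -1.6, -6.9]
finger_gap: 0.27
gripper_force: 88.4
t 27.95 tcp [ 0.5125 -0.1182  0.039 ] yaw 99.5 axis [-0.001  0.    -1.   ] q [-0.44  0.71  1.82 -0.    0.62 -0.61] F [-2.2 -1.6 -6.9] gap 0.27 gf 88.4
shift/row [-0.067 -0.021  0.   ] turn total 0.0 deg 0.0
```

```bash
python3 -m crank '-0.05 0 0 0 0 0; -0.05 0 0 0 0 0; -0.05 0 0 0 0 0; -0.05 0 0 0 0 0; -0.05 0 0 0 0 0' 
python3 -m crank '-0.02 0 0 0 0 0; -0.02 0 0 0 0 0; -0.01 0 0 0 0 0; 0 0 0 0 0 0; 0 0 0 0 0 0'
python3 -m crank '-0.01 0 0 0 0 0; -0.01 0 0 0 0 0; 0 0 0 0 0 0; 0 0 0 0 0 0; 0 0 0 0 0 0' 
```

```text
t: 28.45
tcp_pos: [0.5136, -0.1253, 0.039]
tool_rot: [0.646, 0.763, 0.001, -0.002]
force: [1.2, 9.8, -3.1]
finger_gap: 0.27
gripper_force: 88.8
t: 28.95
tcp_pos: [0.5138, -0.1268, 0.039]
tool_rot: [0.646, 0.763, 0.001, -0.003]
force: [-0.6, 10.2, -3.8]
finger_gap: 0.271
gripper_force: 88.8
t: 29.45
tcp_pos: [0.5139, -0.1275, 0.039]
tool_rot: [0.646, 0.763, 0.001, -0.003]
force: [0.3, 11.1, -3.6]
finger_gap: 0.267
gripper_force: 88.8
```

```bash
python3 -m crank '-0.02 0 0 0 0 0; -0.02 0 0 0 0 0; -0.02 0 0 0 0 0; 0 0 0 0 0 0; 0 0 0 0 0 0' 
python3 -m crank '-0.02 0 0 0 0 0; -0.02 0 0 0 0 0; 0 0 0 0 0 0; 0 0 0 0 0 0; 0 0 0 0 0 0'
python3 -m crank '-0.02 0 0 0 0 0; -0.02 0 0 0 0 0; 0 0 0 0 0 0; 0 0 0 0 0 0; 0 0 0 0 0 0' 
```

```text
t: 29.95
tcp_pos: [0.5142, -0.1295, 0.039]
tool_rot: [0.646, 0.763, 0.001, -0.003]
force: [0.5, 12.7, -3.3]
finger_gap: 0.269
gripper_force: 88.9
t: 30.45
tcp_pos: [0.5143, -0.1301, 0.039]
tool_rot: [0.647, 0.763, 0.002, -0.003]
force: [1.1, 15.1, -2.8]
finger_gap: 0.27
gripper_force: 89.0
t: 30.95
tcp_pos: [0.5143, -0.1301, 0.039]
tool_rot: [0.647, 0.763, 0.002, -0.005]
force: [3.0, 20.4, -1.3]
finger_gap: 0.269
gripper_force: 89.2
```

```bash
python3 -m crank '0 0 0 0 0 0; 0 0 0 0 0 0; 0 0 0 0 0 0; 0 0 0 0 0 0; 0 0 0 0 0 0'
python3 - <<'E'
from h import *
from station import snapshot
for n in("scene","top"):
    c=snapshot(n);r=proj(c,[.5145,-.130,.058])[0]
    h=cv2.cvtColor(c["image"],cv2.COLOR_RGB2HSV);y,x=np.where(((h[...,0]<8)|(h[...,0]>172))&(h[...,1]>150)&(h[...,2]>50))
    k=np.hypot(x-r[0],y-r[1])<13
    print(n,k.sum(),ray(c,(x[k].mean(),y[k].mean()),.058).round(4) if k.sum() else "")
E
```

```text
t: 31.45
tcp_pos: [0.5143, -0.1301, 0.039]
tool_rot: [0.647, 0.763, 0.002, -0.004]
force: [2.9, 21.0, -1.1]
finger_gap: 0.269
gripper_force: 89.2
scene 3 [[ 0.5068 -0.1436  0.058 ]]
top 0
```

```bash
python3 -c "
from station import manip
print(manip.sign_off())"
```

```text
the job is handed in; nothing more can be done
None
```

I handed the job in at about 31 s: the camera showed all three wing knobs at their green dots, and the red index-pin knob is held about 12 mm out against its stop. The pin's travel comes from the arm position and pull force, because the gripper hid the red knob from both cameras.

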